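# Clamp a long tile in the sloping carving rest

### The arm

A 6-joint arm with a two-finger parallel gripper is mounted at the origin on the work surface. World frame = base frame: x ahead of the robot, y to its left, z up, the work surface at z = 0. Lengths are in m, angles in degrees, forces in N, time in s.
With the tool pointing down it reaches from about 0.4 to 0.825 m from the base axis. Payload 7 kg.
Tool frame: the origin (TCP) lies between the finger pads; the fingertips stand 19 mm ahead of it and the grasp point (between the pads) is the TCP; z points along the fingers, y is the line along which they close (so a half turn about z gives the same grasp; the last joint's range is limited). The gripper opens to 88 mm and grips with 3 to 60 N. Pads are 19 mm wide; open, the fingers measure 130 mm over their backs; the gripper's body (78 mm by 193 mm) begins 47 mm behind the grasp point.
Start: joints at [-59.124, 20.546, 0.682, 0, -70.136, -16.507], TCP at [0.167, -0.654, 0.246] pointing down, gripper open.
Joint ranges: [-176.03, 176.03], [-82.01, 121.73], [-58.28, 71.71], [-173.87, 95.51], [-174.79, -0.11], [-173.66, 173.66]. Speed limits (degrees/s): [136.94, 136.94, 172.46, 180, 180, 180].

### API

Orientations are given as [roll, pitch, yaw] about the fixed x, y, z axes, in that order (R = Rz(yaw) Ry(pitch) Rx(roll)).
In Python, from plant import get_obs, snapshot, close_job, spot_in, spot_point gives the robot as it stands.
- The arm moves only by the tool play_rows, never from a script. Its argument "plan" is a list of rows, each a list of 6 numbers: the shift along the tool's x, y, z in cm, then the turn, a rotation vector about the tool's x, y, z in degrees. A call has 1 to 20 rows; each row shifts and turns the commanded pose from where the row before left it, along the tool's axes as they then stand; what a row does not reach is not made up. A row lasts 1/12 s, in which the tool goes at most 41.7 mm and 7.16 degrees, less where a joint would pass 70% of its speed; a pose out of reach is approached as far as the arm can. A call is refused whole if a number of a shift passes 4.17 or a number of a turn 7.16, either way. A call with a gripper value outside its range is refused whole. "grip" is the finger opening in cm, from 0 to 8.76, set as the call begins (left out, the last holds). The fingers move at their own pace and stop on an object; the grip force is fixed at half the most. Time passes only in rows, so rows that do not move let the fingers close. It gives the time, the measured TCP pose, the force, the opening and the grip force at its end, in the units of the state.
- get_obs(): the state, without advancing time (a new reading comes with each control period).
- snapshot(name): name is "scene" or "top" or "wrist"; returns a dict with "frame" (420x560x3 uint8, red, green, blue), "fx", "fy", "cx", "cy" (pixels), "position" and "attitude" of the camera in the world. Camera axes: x right, y down, z forward; pixel columns grow to the right and rows downward; lengths in m; the calibration is good to about 2 mm. A picture is of the moment at which its call begins. There is no depth.
- close_job(): hands the job in; it is judged then, once.
Trained networks look in the newest picture that a camera, given by its name, has taken for a name from the list of things; names that differ only in an ending like _2 or _b are one class to them, and where a whole thing is asked for, a point or a joint stands for the part that bears it (a point fixed in the world has none). Each returns a list of dicts, best first, with "score" (0 to 1); they miss things now and then, are a little off and sometimes report something else, mostly with a low value. They report only what shows in the picture. A call takes as long as a camera call. They do not tell look-alikes from the thing itself.
- spot_in(camera, thing): "position" ([x, y, z] in m, in world coordinates, good to about 4 mm: the middle of the surface that is visible of it).
- spot_point(camera, thing): "position" ([x, y, z] in m, in world coordinates, good to about 4 mm: a listed point, or the origin of a listed thing).
The state is a dict: "clock": time; "joint_pos": joint angles; "qvel": joint speeds; "tau": joint torques, N m; "tool_pos": TCP position; "orientation": TCP orientation; "force": force on the tool from outside, world axes, zero at the start; "moment": the same for the moment, N m; "opening": finger opening in m; "gripper_force": force on a finger pad.
Only numpy, scipy, OpenCV 4.12 (cv2) and the standard library are available. Lean on these libraries where they do the work, as an engineer would, in place of code of your own. Each camera call takes 0.05 s, during which the arm holds its last target. There are 200 camera calls.

### The job

Make the long tile ready for carving: lay it glazed side up, without dropping it, on the board of the sloping rest with its lower long edge against the two ledge blocks, and let go of it. Then slide the wooden end stop up until the tile is snug between it and the fixed end block, and last swing the steel clamp gently down until both its feet sit on the tile. Leave the other tiles, the bowl, jar, stone and hand tools where they are.

Things in the scene. Friction and masses are not known exactly. Their poses are not given: they have to be found in the camera images.
- long_tile: The longest of three loose tiles (terracotta body, white glaze on top): 62 mm (its x) by 150 mm (its y, the long way) by 18 mm thick (z). Origin: centre of its underside; z points out of the glazed face. It lies flat on the table, glazed side up; the two ends are alike.
- seat (a point): Point on the sloping board's face where the centre of the seated long tile's underside lies. Its axes turn with the board: x straight up the slope (30 degrees above level, roughly away from the robot), y level along the board, z square out of it. The board's face spans x -52 to +98, y -110 to +150 mm; the clamp's hinge cheeks stand at x 74 to 96 mm, y -68 and +68 mm, 28 mm high.
- ledge (a point): Midway between the two ledge blocks, on the board's face, at (-31, 0, 0) mm in the seat's frame, same axes: the blocks' faces that stop the tile's lower edge lie at its x = 0. Each block is 14 mm thick down the slope, 30 mm wide, centred at y = -55 and +55 mm, 22 mm high; the 80 mm gap between them leaves room for a finger.
- end_block (a point): Foot of the face of the fixed wooden end block that stops the tile's end, at (0, -75, 0) mm in the seat's frame, same axes. The block is 16 mm thick (y 0 to -16), 56 mm along x, 22 mm high. The sliding end stop faces it, 150 mm away plus the value of joint end_stop.
- end_stop (a joint): Slide of the wooden end stop along the seat's y (m): 0 when its face is 150 mm from the fixed end block, i.e. touching a long tile that touches the end block; positive = open. It has friction (about 2.5 N) and stays where it is left; travel -15 to +55 mm.
- stop_grip (a point): Point in the upright grip post of the end stop, 50 mm out from the board (seat z = 50 mm), 8 mm from the stop's face, which looks to the seat's -y. The post is 20 mm (seat x) by 16 mm (seat y), from 24 to 58 mm out from the board; below it the stop's block is 50 mm (x) by 16 mm (y), 1 to 25 mm out.
- clamp (a joint): Hinge of the steel bail clamp (rad): 0 when its feet touch an 18 mm thick tile lying on the board, growing as it opens up and back, to 2.1. Stiff (about 0.3 N m): it stays where it is left.
- clamp_bar (a point): Middle of the clamp's round cross bar, 12 mm thick and 110 mm long, parallel to the seat's y, between two side arms at seat y = -55 and +55 mm. With the clamp at 0 it is at (0, 0, 48) mm in the seat's frame; its two feet (18 mm round rubber pads) stand 30 mm below the bar's axis, at y = -42 and +42 mm, so the bar's middle is clear for fingers.
- clamp_hinge (a point): Middle of the clamp's hinge axis, at (85, 0, 18) mm in the seat's frame; the axis runs along the seat's y. The bar circles it at 90 mm.
- short_tile: Bystander: tile like the long one but 62 by 95 by 18 mm (long way along y). Origin: centre of underside.
- eight_sided_tile: Bystander: eight-sided tile 90 mm across, 18 mm thick. Origin: centre of underside.
- bowl: Bystander: terracotta bowl, 100 mm across, 50 mm high. Origin: centre of underside.
- hammer: Bystander: hammer 240 mm long, lying on the table. Origin: under its middle.
- brush: Bystander: brush 170 mm long, lying on the table. Origin: under its middle.
- glaze_jar: Bystander: amber glass jar, 70 mm across, 90 mm high. Origin: centre of underside.
- stone_offcut: Bystander: stone block 70 by 100 by 45 mm. Origin: centre of underside.
There are look-alikes about, which are no part of the job. What is shaped like the long_tile but black or turquoise is not meant.

How it is judged (in metres and radians):
On the way, in this order (a step that is already met when the one before it is completed fails the run):
1. the long tile lies flat on the sloping board, glazed side up, its lower long edge against the two ledge blocks, and is let go (x of long_tile in the frame of seat between -0.006 and 0.01 m and z of long_tile in the frame of seat between -0.004 and 0.004 m and angle between the y axis of long_tile and the y axis of seat, either way round below 0.12 rad and angle between the z axis of long_tile and the z axis of seat, either way round below 0.06 rad and angle between long_tile's own z axis and vertical below 0.8 rad and contact force between the fingers and long_tile below 0.1 N and y of long_tile in the frame of seat between -0.006 and 0.05 m), for 0.2 s.
2. the end stop is slid up so that the tile is snug between it and the fixed end block, the clamp still open (x of long_tile in the frame of seat between -0.006 and 0.006 m and z of long_tile in the frame of seat between -0.004 and 0.004 m and angle between the y axis of long_tile and the y axis of seat, either way round below 0.08 rad and angle between the z axis of long_tile and the z axis of seat, either way round below 0.06 rad and angle between long_tile's own z axis and vertical below 0.8 rad and y of long_tile in the frame of seat between -0.006 and 0.005 m and value of joint end_stop below 0.005 m and value of joint clamp above 0.5 rad), for 0.2 s.
3. the clamp is swung down until its feet sit on the tile (x of long_tile in the frame of seat between -0.006 and 0.006 m and z of long_tile in the frame of seat between -0.004 and 0.004 m and angle between the y axis of long_tile and the y axis of seat, either way round below 0.08 rad and angle between the z axis of long_tile and the z axis of seat, either way round below 0.06 rad and angle between long_tile's own z axis and vertical below 0.8 rad and y of long_tile in the frame of seat between -0.006 and 0.005 m and value of joint end_stop below 0.005 m and value of joint clamp below 0.05 rad), for 0.2 s.
At the end, for the whole second after the job is handed in: The long tile rests, let go, glazed side up, flat on the board (4 mm, 3.5 degrees), lower edge within 6 mm of the ledge blocks, end within 5 mm of the fixed end block; the end stop is within 5 mm of home; the clamp is within 0.05 rad of sitting on the tile and at rest (all of step 3 and contact force between the fingers and long_tile below 0.1 N and value of joint clamp above -0.05 rad and linear speed of long_tile below 0.02 m/s and velocity of joint clamp between -0.05 and 0.05 rad/s); the robot touches nothing.
It fails at once if the long tile is dropped (over 0.5 m/s while not held) (linear speed of long_tile above 0.5 m/s and contact force between the fingers and long_tile below 0.05 N).
It fails at once if the clamp is slammed down (faster than 3 rad/s) (velocity of joint clamp below -3 rad/s).
It fails at once if another tile, the bowl, jar, stone, hammer or brush is moved more than 25 mm (distance of any of short_tile, eight_sided_tile, bowl, hammer, brush, glaze_jar, stone_offcut from where it was at the start of the episode above 0.025 m).
It also fails if it takes over 64 s, if anything falls off the work surface, if the arm or the gripper's body presses on something with over 40 N, if the wrist force passes 120 N, or if a joint passes its speed limit or range.

## Working session

There is one attempt and no reset: what is moved stays moved. The work goes in short steps, Python scripts to look and compute and a tool call to move; the robot and the scene stay as the last step left them, time stands still between calls to the robot, and variables do not carry over. Pictures are saved under pics/ and viewed, at most 10 in all, crops included, and the job is handed in when it is done.

Besides the shell and the picture viewer there is one more tool, called after "Call:" in YAML: its name, and indented under it one key for each argument. play_rows: Moves the arm, as the interface text tells. Its arguments: {"type":"object","properties":{"plan":{"type":"array","items":{"type":"array","items":{"type":"number"}}},"grip":{"type":"number"}},"required":["plan"]}

```bash
mkdir -p pics; ls
cat > h.py <<'E'
import numpy as np, cv2
from plant import *
from scipy.spatial.transform import Rotation as R
def rot(a):
    a=np.array(a,float)
    if a.shape==(3,3): return a
    if a.shape==(4,): return R.from_quat(a).as_matrix()
    return R.from_euler('xyz',a,degrees=True).as_matrix()
def proj(s,P):
    p=(np.array(P)-s['position'])@rot(s['attitude'])
    return np.array([s['fx']*p[...,0]/p[...,2]+s['cx'],s['fy']*p[...,1]/p[...,2]+s['cy']]).T
def onplane(s,uv,z):
    d=rot(s['attitude'])@np.array([(uv[0]-s['cx'])/s['fx'],(uv[1]-s['cy'])/s['fy'],1])
    p=np.array(s['position']); return p+d*(z-p[2])/d[2]
def save(s,n,crop=None,k=1):
    f=s['frame'][...,::-1]
    if crop: f=f[crop[1]:crop[3],crop[0]:crop[2]]
    cv2.imwrite('pics/'+n,cv2.resize(f,None,fx=k,fy=k,interpolation=cv2.INTER_CUBIC))
E
python3 - <<'E'
from h import *
o=get_obs();print(o['tool_pos'],o['orientation'],o['clock'])
for c in('scene','top'):
    s=snapshot(c);save(s,c+'1.png');print(c,s['position'],s['attitude'],s['fx'])
    for t in('long_tile','seat','ledge','end_block','stop_grip','clamp_bar','clamp_hinge','short_tile','stone_offcut','glaze_jar'):
        for d in spot_point(c,t)[:3]:
            print(t,np.round(d['position'],3),round(d['score'],2),proj(s,d['position']).round())
E
```

```text
pics
[ 0.16734604 -0.65344368  0.24463958] [ 1.79905259e+02 -7.70147550e-03 -1.65641606e+02] 0.0
scene [ 0.98506412 -0.78306221  1.21516328] [-140.54216289   -0.85621675   28.71284902] 444.041467775175
long_tile [0.321 0.399 0.002] 0.92 [272. 145.]
long_tile [0.478 0.542 0.004] 0.66 [322. 137.]
long_tile [ 0.636  0.187 -0.001] 0.64 [319. 210.]
seat [ 0.569 -0.236  0.058] 0.87 [240. 283.]
ledge [ 0.537 -0.237  0.04 ] 0.91 [231. 282.]
end_block [ 0.562 -0.316  0.051] 0.68 [223. 305.]
end_block [ 0.536 -0.238  0.039] 0.64 [231. 282.]
stop_grip [ 0.539 -0.114  0.094] 0.64 [252. 243.]
clamp_bar [ 0.6   -0.236  0.2  ] 0.96 [247. 262.]
clamp_bar [ 0.566 -0.314  0.05 ] 0.66 [225. 305.]
clamp_hinge [ 0.625 -0.237  0.114] 0.91 [255. 282.]
short_tile [0.505 0.366 0.   ] 0.84 [309. 166.]
short_tile [ 0.626 -0.237  0.116] 0.19 [256. 282.]
stone_offcut [ 0.699  0.391 -0.004] 0.59 [357. 180.]
glaze_jar [ 0.362 -0.444  0.001] 0.79 [144. 317.]
glaze_jar [ 0.786 -0.099 -0.   ] 0.47 [323. 289.]
top [0.4440846  0.03375167 1.69715047] [-176.20223763    0.62349621  -88.80947306] 491.02061886758213
long_tile [ 0.322  0.399 -0.003] 0.97 [182. 273.]
long_tile [0.477 0.541 0.   ] 0.89 [143. 227.]
long_tile [ 0.361 -0.444 -0.   ] 0.75 [428. 267.]
seat [ 0.561 -0.242  0.054] 0.84 [372. 207.]
ledge [ 0.536 -0.232  0.04 ] 0.58 [368. 214.]
end_block [ 0.566 -0.313  0.056] 0.8 [393. 206.]
stop_grip [ 0.537 -0.114  0.1  ] 0.62 [335. 212.]
clamp_bar [ 0.596 -0.238  0.197] 0.53 [379. 192.]
clamp_hinge [ 0.628 -0.237  0.11 ] 0.78 [373. 185.]
clamp_hinge [ 0.781 -0.099 -0.001] 0.57 [329. 144.]
short_tile [0.503 0.371 0.001] 0.83 [192. 221.]
stone_offcut [ 0.701  0.388 -0.002] 0.72 [189. 164.]
glaze_jar [ 0.356 -0.445 -0.003] 0.74 [428. 269.]
```

View pics/top1.png

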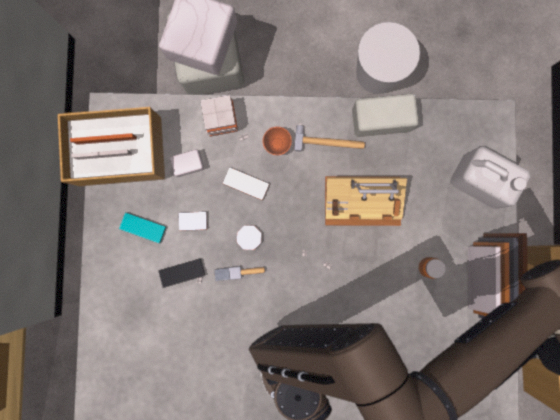

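View pics/scene1.png

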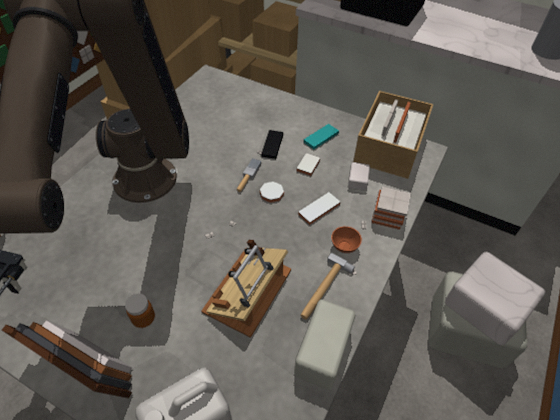

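The pictures show three loose tiles shaped like the long one: white at top (246,184), black at (181,272) and turquoise at (143,227). There's also the short white tile at (193,220) and the eight-sided one at (249,237). I choose the white one at (246,184). The clamp on the rest looks about 80° open, and the end stop is open too.

```bash
cat >> h.py <<'E'
from scipy.optimize import least_squares
def go(target,rpy=None):
    """delta to target in current tool axes (cm), and rotvec deg"""
    o=get_obs();A=rot(o['orientation'])
    d=100*A.T@(np.array(target)-o['tool_pos'])
    w=np.zeros(3) if rpy is None else R.from_matrix(A.T@rot(rpy)).as_rotvec(degrees=True)
    print('t',o['clock'],'pos',np.round(o['tool_pos'],4),'rpy',np.round(o['orientation'],2),'shift cm',d.round(2),'turn',w.round(2),'norm',round(float(np.linalg.norm(d)),1))
def white(s,c,r=40):
    f=s['frame'];h=cv2.cvtColor(f,cv2.COLOR_RGB2HSV)
    m=((h[...,2]>190)&(h[...,1]<50)).astype(np.uint8)
    n,l=cv2.connectedComponents(m);k=l[c[1],c[0]]
    return np.argwhere(l==k)[:,::-1].astype(np.float32)
E
python3 - <<'E'
from h import *
for c,uv in(('top',(246,184)),('scene',(319,208))):
    s=snapshot(c)
    if c=='top': save(s,'crop1.png',(190,140,310,240),5)
    p=white(s,uv);W=np.array([onplane(s,q,.018)[:2] for q in p],np.float32)
    (cx,cy),wh,a=cv2.minAreaRect(W*1000);print(c,len(p),cx,cy,wh,a)
    for t in ('long_tile','short_tile'):
        print(t,[(np.round(d['position'],3),round(d['score'],2)) for d in spot_point(c,t)])
E
```

```text
top 752 636.1548461914062 188.9435272216797 (149.44979858398438, 60.5848274230957) 68.11180877685547
long_tile [(array([0.638, 0.188, 0.003]), 0.95), (array([0.477, 0.543, 0.001]), 0.68), (array([ 0.323,  0.395, -0.   ]), 0.57)]
short_tile [(array([0.5  , 0.37 , 0.004]), 0.87)]
scene 502 633.5746459960938 186.75131225585938 (145.01173400878906, 56.484474182128906) 68.36578369140625
long_tile [(array([0.32 , 0.4  , 0.004]), 0.78), (array([ 0.635,  0.19 , -0.001]), 0.63), (array([0.475, 0.54 , 0.001]), 0.6)]
short_tile [(array([ 0.501,  0.366, -0.001]), 0.75)]
```

View pics/crop1.png

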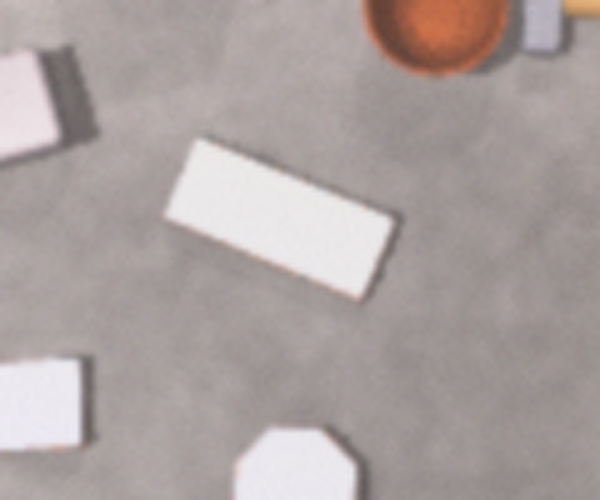

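The crop shows the white tile with its corners at crop (203,138), (397,215), (362,299) and (165,216). It measures about 149 x 61 mm, so it is the long tile. Next I fit the rest's frame.

```bash
cat >> h.py <<'E'
S=np.sin(np.pi/6);C=np.cos(np.pi/6)
RS=np.array([[C,0,-S],[0,1,0],[S,0,C]])
def seatR(yaw): return R.from_euler('z',yaw).as_matrix()@RS
def model(p):
    pos,yaw,q,a=p[:3],p[3],p[4],p[5]
    bar=np.array([.085-.085*np.cos(a)+.030*np.sin(a),0,.018+.085*np.sin(a)+.030*np.cos(a)])
    L={'seat':[0,0,0],'ledge':[-.031,0,0],'end_block':[0,-.075,0],'clamp_hinge':[.085,0,.018],'clamp_bar':bar,'stop_grip':[0,.083+q,.05]}
    return {k:pos+seatR(yaw)@np.array(v,float) for k,v in L.items()}
def fitrest(cams,x0=(.565,-.237,.055,0,.04,1.4),free=(0,1,2,3,4,5)):
    M=[]
    for c in cams:
        snapshot(c)
        for t in model(np.array(x0)):
            ref=model(np.array(x0))[t]
            M+=[(t,np.array(d['position'])) for d in spot_point(c,t)[:2] if d['score']>.35 and np.linalg.norm(d['position']-ref)<.03]
    def f(z):
        x=np.array(x0,float);x[list(free)]=z;m=model(x)
        return np.concatenate([(m[t]-p)/.004 for t,p in M])
    r=least_squares(f,np.array(x0)[list(free)],loss='soft_l1')
    x=np.array(x0,float);x[list(free)]=r.x
    print(len(M),'rms mm',(4*np.sqrt(np.mean(f(r.x)**2))).round(1),x.round(4));return x
E
python3 - <<'E'
from h import *
x=fitrest(['top','scene','top','scene','top','scene'])
print({k:v.round(3) for k,v in model(x).items()})
b=model(x)['clamp_bar']
go([b[0]-.07,b[1],.245],[180,0,-90]);
E
```

```text
36 rms mm 2.3 [ 0.5636 -0.2364  0.0548  0.0027  0.039   1.4178]
{'seat': array([ 0.564, -0.236,  0.055]), 'ledge': array([ 0.537, -0.236,  0.039]), 'end_block': array([ 0.564, -0.311,  0.055]), 'clamp_hinge': array([ 0.628, -0.236,  0.113]), 'clamp_bar': array([ 0.598, -0.236,  0.198]), 'stop_grip': array([ 0.538, -0.115,  0.098])}
t 3.5 pos [ 0.1675 -0.6539  0.2456] rpy [ 180.     -0.   -165.63] shift cm [-45.32  31.49   0.05] turn [  0.    -0.   -75.63] norm 55.2
```

Call:
play_rows:
  plan:
    - [-3,2.1,0,0,0,0]
    - [-3,2.1,0,0,0,0]
    - [-3,2.1,0,0,0,0]
    - [-3,2.1,0,0,0,0]
    - [-3,2.1,0,0,0,0]
    - [-3,2.1,0,0,0,0]
    - [-3,2.1,0,0,0,0]
    - [-3,2.1,0,0,0,0]
    - [-3,2.1,0,0,0,0]
    - [-3,2.1,0,0,0,0]
    - [-3,2.1,0,0,0,0]
    - [-3,2.1,0,0,0,0]
    - [-3,2.1,0,0,0,0]
    - [-3,2.1,0,0,0,0]
    - [-3.3,2.1,0,0,0,0]
    - [0,0,0,0,0,-6.9]
    - [0,0,0,0,0,-6.9]
    - [0,0,0,0,0,-6.9]
    - [0,0,0,0,0,-6.9]
    - [0,0,0,0,0,-6.9]
  grip: 0

```text
clock: 5.17
tool_pos: [0.5283, -0.2361, 0.2456]
orientation: [-180.0, 0.0, -130.8]
force: [0.5, -0.8, 0.0]
opening: 0.0006
gripper_force: 0.0
```

Call:
play_rows:
  plan:
    - [0,0,0,0,0,-6.9]
    - [0,0,0,0,0,-6.9]
    - [0,0,0,0,0,-6.9]
    - [0,0,0,0,0,-6.9]
    - [0,0,0,0,0,-6.9]
    - [0,0,0,0,0,-6.6]
    - [0,0,0,0,0,0]

```text
clock: 5.75
tool_pos: [0.5282, -0.2363, 0.2457]
orientation: [-180.0, -0.0, -89.7]
force: [0.9, -0.6, 0.5]
opening: 0.0005
gripper_force: 0.0
```

Run:
```python
from h import *
go([.530,-.236,.19],[180,0,-90]);print(get_obs()['joint_pos'])
s=snapshot('wrist');save(s,'w1.png');print(s['position'],s['attitude'])
```

```text
t 5.75 pos [ 0.5282 -0.2363  0.2457] rpy [-179.99   -0.    -89.73] shift cm [-0.03 -0.18  5.57] turn [-0.01 -0.    0.27] norm 5.6
[-4.74314303e+00  1.15187246e+01 -1.18077986e+01  2.10117292e-03
 -6.66606638e+01  5.01634688e+00]
[ 0.52781417 -0.31723597  0.38471977] [ 1.62704724e+02 -3.04504802e-03 -1.79707467e+02]
```

Call:
play_rows:
  plan:
    - [0,0,2.5,0,0,0]
    - [0,0,2.3,0,0,0]
    - [0,-2,0,0,0,0]
    - [0,-1,0,0,0,0]
    - [0,-1,0,0,0,0]
    - [0,-1,0,0,0,0]
    - [0,-1,0,0,0,0]
    - [0,-1,0,0,0,0]
    - [0,-1,0,0,0,0]
    - [0,-0.8,0,0,0,0]
    - [0,-0.6,0,0,0,0]
    - [0,-0.6,0,0,0,0]
    - [0,0,0,0,0,0]

```text
clock: 6.88
tool_pos: [0.629, -0.2363, 0.1969]
orientation: [180.0, 0.0, -90.0]
force: [-0.4, 0.9, -0.3]
opening: 0.0004
gripper_force: 0.1
```

Run:
```python
from h import *
for c in('top','scene'):
    s=snapshot(c);print([(np.round(d['position'],3),round(d['score'],2)) for d in spot_point(c,'clamp_bar')])
    if c=='scene':save(s,'s2.png',(170,180,350,340),4)
```

```text
[(array([ 0.654, -0.236,  0.198]), 0.58)]
[(array([ 0.652, -0.238,  0.201]), 0.6)]
```

View pics/s2.png

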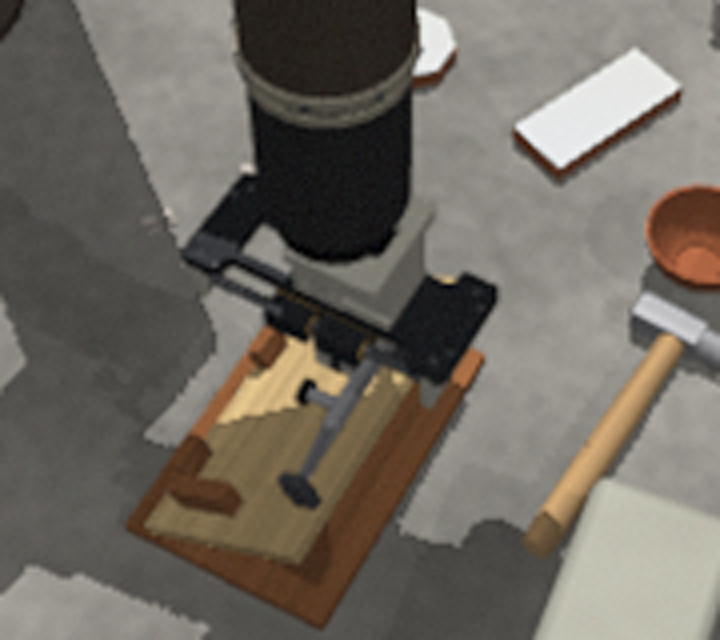

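Seen here, the clamp is pushed back to about 2.0 rad (feet at crop (310,390) and (300,490), well up the slope). Now I go to the tile.

Call:
play_rows:
  plan:
    - [0,1,0,0,0,0]
    - [0,0,-2,0,0,0]
    - [0,0,-3,0,0,0]
    - [-3.9,0,0,0,0,2.4]
    - [-3.9,0,0,0,0,0]
    - [-3.9,0,0,0,0,0]
    - [-3.9,0,0,0,0,0]
    - [-3.9,0,0,0,0,0]
    - [-3.9,0,0,0,0,0]
    - [-3.9,0,0,0,0,0]
    - [-3.9,0,0,0,0,0]
    - [-3.9,0,0,0,0,0]
    - [-3.9,0,0,0,0,0]
    - [-3.4,0,0,0,0,0]
    - [0,0,0,0,0,6.5]
    - [0,0,0,0,0,6.5]
    - [0,0,0,0,0,6.4]
    - [0,0,0,0,0,0]
  grip: 8.76

```text
clock: 8.58
tool_pos: [0.6339, 0.1875, 0.2477]
orientation: [-180.0, 0.0, -112.1]
force: [-0.6, -0.0, -0.1]
opening: 0.0874
gripper_force: 0.0
```

Run:
```python
from h import *
s=snapshot('wrist');save(s,'w2.png')
for t in ['long_tile']: print([(np.round(d['position'],4),round(d['score'],2)) for d in spot_point('wrist',t)])
c=proj(s,[.635,.188,.018]).astype(int);print(c)
p=white(s,c);print(len(p),p.min(0),p.max(0))
W=np.array([onplane(s,q,.018)[:2] for q in p],np.float32)
(cx,cy),wh,a=cv2.minAreaRect(W*1000);print(cx,cy,wh,a)
go([cx/1000,cy/1000,.15],[180,0,-111.8])
```

```text
[(array([ 0.6386,  0.1833, -0.001 ]), 0.85)]
[273 184]
5043 [247. 110.] [303. 247.]
633.3232421875 186.5189208984375 (147.56887817382812, 59.967010498046875) 68.06674194335938
t 8.6833 pos [0.6342 0.1871 0.2478] rpy [-1.7999e+02  3.0000e-02 -1.1161e+02] shift cm [0.09 0.06 9.78] turn [-0.01  0.03  0.19] norm 9.8
```

View pics/w2.png

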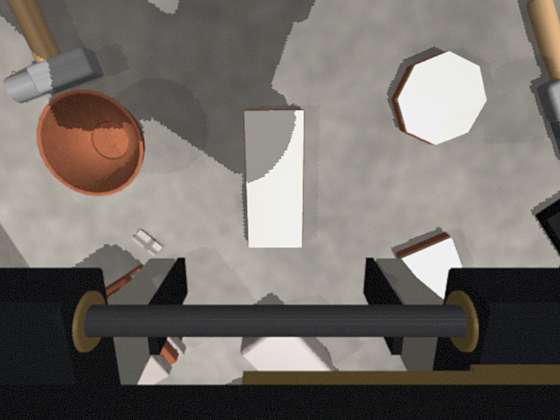

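The wrist view has the tile upright at columns 247–303, rows 110–247, square between the fingers. The bowl (90,140) and the octagon (440,97) are clear.

Call:
play_rows:
  plan:
    - [0,0,4,0,0,0]
    - [0,0,4,0,0,0]
    - [0,0,4,0,0,0]
    - [0,0,4,0,0,0]
    - [0,0,3,0,0,0]
    - [0,0,2,0,0,0]
    - [0,0,1,0,0,0]
    - [0,0,0.6,0,0,0]
    - [0,0,0,0,0,0]
    - [0,0,0,0,0,0]

```text
clock: 9.52
tool_pos: [0.6353, 0.1876, 0.0228]
orientation: [-179.9, 0.1, -111.8]
force: [0.4, 0.2, 0.4]
opening: 0.0873
gripper_force: 0.0
```

Call:
play_rows:
  plan:
    - [0,0,0,0,0,0]
    - [0,0,0,0,0,0]
    - [0,0,0,0,0,0]
    - [0,0,0,0,0,0]
    - [0,0,0,0,0,0]
    - [0,0,0,0,0,0]
    - [0,0,0,0,0,0]
    - [0,0,0,0,0,0]
  grip: 5

```text
clock: 10.18
tool_pos: [0.6348, 0.1875, 0.0222]
orientation: [-180.0, 0.0, -111.8]
force: [-1.5, 0.2, 5.2]
opening: 0.0613
gripper_force: 30.0
```

Call:
play_rows:
  plan:
    - [0,0,-0.5,0,0,0]
    - [0,0,-1.5,0,0,0]
    - [0,0,-3,0,0,0]
    - [0,0,-4,0,0,0]
    - [0,0,-4,0,0,0]
    - [0,0,-4,0,0,0]
    - [0,0,-4,0,0,0]
    - [0,0,0,0,0,0]

```text
clock: 10.85
tool_pos: [0.6378, 0.1883, 0.2411]
orientation: [-179.5, 0.5, -111.8]
force: [1.5, 1.1, -1.4]
opening: 0.0618
gripper_force: 30.0
```

```bash
cat >> h.py <<'E'
X=np.array([.5636,-.2364,.0548,.0027,.039,2.04])
SR=seatR(X[3])
GR=np.stack([-SR[:,1],-SR[:,0],-SR[:,2]],1)
def sp(*v): return X[:3]+SR@np.array(v)
def inseat():
    o=get_obs();p=SR.T@(np.array(o['tool_pos'])-X[:3]);print('TCP in seat mm',(1000*p).round(1),'F seat',(SR.T@o['force']).round(1))
E
python3 - <<'E'
from h import *
go(sp(.005,.012,.13),R.from_matrix(GR).as_euler('xyz',degrees=True))
print(sp(.005,.012,.13),get_obs()['opening'],get_obs()['joint_pos'])
E
```

```text
t 10.85 pos [0.6378 0.1883 0.2411] rpy [-179.46    0.49 -111.77] shift cm [43.4  -2.72  6.78] turn [ 29.01  -5.36 -21.51] norm 44.0
[ 0.50289795 -0.22456385  0.1698833 ] 0.06177357433871684 [ 33.29785881  19.3463101   -1.74972569   0.17090452 -68.19671822
 -55.12943782]
```

Call:
play_rows:
  plan:
    - [2,-0.1,0,0,0,0]
    - [3.6,-0.2,0,0,0,0]
    - [3.6,-0.2,0,0,0,0]
    - [3.6,-0.2,0,0,0,0]
    - [3.6,-0.2,0,0,0,0]
    - [3.6,-0.2,0,0,0,0]
    - [3.6,-0.2,0,0,0,0]
    - [3.6,-0.2,0,0,0,0]
    - [3.6,-0.3,0,0,0,0]
    - [3.6,-0.3,0,0,0,0]
    - [3.6,-0.3,0,0,0,0]
    - [3.6,-0.3,0,0,0,0]
    - [1.8,0,0,0,0,0]
    - [0,0,0,4.8,-0.9,-3.6]
    - [0,0,0,4.8,-0.9,-3.6]
    - [0,0,0,4.8,-0.9,-3.6]
    - [0,0,0,4.8,-0.9,-3.6]
    - [0,0,0,4.8,-0.9,-3.6]
    - [0,0,0,4.8,-0.9,-3.6]
    - [0,0,0,0,0,0]

```text
clock: 12.52
tool_pos: [0.4943, -0.2251, 0.2294]
orientation: [-150.8, -0.2, -89.7]
force: [-1.6, -0.3, -4.3]
opening: 0.0615
gripper_force: 30.0
```

Run:
```python
from h import *
inseat();e=R.from_matrix(GR).as_euler('xyz',degrees=True)
x=fitrest(['wrist','top','scene','wrist'],X)
go(sp(.006,.012,.06),e)
```

```text
TCP in seat mm [ 27.3  11.5 185.8] F seat [-3.6 -0.3 -2.9]
19 rms mm 2.4 [ 0.563  -0.237   0.0554  0.0197  0.04    2.0378]
t 13.9167 pos [ 0.4982 -0.2256  0.2316] rpy [-150.87   -0.2   -89.8 ] shift cm [-0.14  2.38 12.62] turn [ 0.87 -0.16  0.14] norm 12.8
```

Call:
play_rows:
  plan:
    - [0,1.2,1.5,0.9,-0.2,0]
    - [0,1.2,2.5,0,0,0]
    - [0,0,2.5,0,0,0]
    - [0,0,2.5,0,0,0]
    - [0,0,2,0,0,0]
    - [0,0,1.4,0,0,0]
    - [0,0,0,0,0,0]
    - [0,0,0,0,0,0]
    - [0,0,0,0,0,0]

```text
clock: 14.67
tool_pos: [0.5392, -0.2256, 0.1128]
orientation: [-150.0, -0.0, -89.7]
force: [0.4, 0.0, -4.0]
opening: 0.0614
gripper_force: 30.0
```

Run:
```python
from h import *
inseat();e=R.from_matrix(GR).as_euler('xyz',degrees=True)
go(sp(.006,.012,.024),e)
s=snapshot('wrist');save(s,'w3.png')
for t in ('ledge','end_block','clamp_hinge','stop_grip','long_tile','seat'): print(t,[((1000*SR.T@(d['position']-X[:3])).round(1),round(d['score'],2)) for d in spot_point('wrist',t)][:2])
s=snapshot('top');
for t in ('long_tile',): print(t,[((1000*SR.T@(d['position']-X[:3])).round(1),round(d['score'],2)) for d in spot_point('top',t)][:3])
```

```text
TCP in seat mm [ 7.9 10.9 62.4] F seat [-1.7  0.  -3.7]
t 14.6667 pos [ 0.5392 -0.2256  0.1128] rpy [-1.4996e+02 -4.0000e-02 -8.9700e+01] shift cm [-0.11  0.19  3.84] turn [-0.04  0.04  0.15] norm 3.8
ledge [(array([-32.2,   2.7,  -1.8]), 0.66)]
end_block [(array([11.1,  7. , 38.5]), 0.69), (array([  4.7, -75.6,   1.6]), 0.57)]
clamp_hinge [(array([81.5,  2. , 21.1]), 0.65)]
stop_grip []
long_tile [(array([12.7,  9.3, 40.7]), 0.86)]
seat []
long_tile [(array([ 9.5, 13.8, 40.2]), 0.91), (array([-103.7,  774.8,   -1.2]), 0.91), (array([-236.8,  632.9,   74.7]), 0.71)]
```

View pics/w3.png

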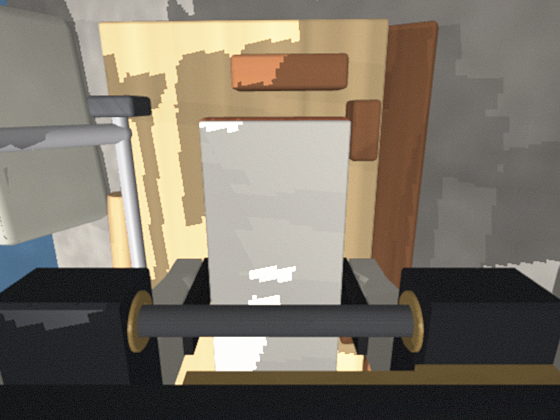

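The tile hangs parallel to the board. Its right edge (col 350) is about level with the ledge block (348–380, row 130), and the end block (290,70) is free. Lowering.

Call:
play_rows:
  plan:
    - [0,0,1,0,0,0]
    - [0,0,1,0,0,0]
    - [0,0,0.8,0,0,0]
    - [0,0,0.5,0,0,0]
    - [0,0,0.3,0,0,0]
    - [0,0,0,0,0,0]
    - [0,0,0,0,0,0]

```text
clock: 15.7
tool_pos: [0.5571, -0.2255, 0.0806]
orientation: [-150.0, -0.0, -89.7]
force: [-0.6, -0.5, -2.9]
opening: 0.062
gripper_force: 30.0
```

Run:
```python
from h import *
inseat()
```

```text
TCP in seat mm [ 7.3 10.9 25.6] F seat [-1.9 -0.5 -2.2]
```

Call:
play_rows:
  plan:
    - [0,0,0.15,0,0,0]
    - [0,0,0,0,0,0]
    - [0,0,0,0,0,0]

```text
clock: 15.95
tool_pos: [0.5579, -0.2255, 0.0801]
orientation: [-149.9, -0.0, -89.7]
force: [0.0, 0.0, -3.6]
opening: 0.0618
gripper_force: 30.0
```

Call:
play_rows:
  plan:
    - [0,0,0.15,0,0,0]
    - [0,0,0,0,0,0]
    - [0,0,0,0,0,0]

```text
clock: 16.2
tool_pos: [0.5587, -0.2254, 0.0786]
orientation: [-150.0, -0.0, -89.7]
force: [-0.2, -0.2, -4.0]
opening: 0.0615
gripper_force: 30.0
```

Run:
```python
from h import *
inseat()
```

```text
TCP in seat mm [ 7.7 11.  23. ] F seat [-2.2 -0.2 -3.4]
```

Call:
play_rows:
  plan:
    - [0,0,0.1,0,0,0]
    - [0,0,0,0,0,0]
    - [0,0,0,0,0,0]

```text
clock: 16.45
tool_pos: [0.5591, -0.2255, 0.0779]
orientation: [-150.0, -0.0, -89.7]
force: [-3.5, -1.1, 1.0]
opening: 0.0615
gripper_force: 30.0
```

Call:
play_rows:
  plan:
    - [0,0,0.1,0,0,0]
    - [0,0,0,0,0,0]
    - [0,0,0,0,0,0]

```text
clock: 16.7
tool_pos: [0.5591, -0.2255, 0.0778]
orientation: [-149.9, -0.0, -89.7]
force: [-11.8, 2.8, 16.2]
opening: 0.0615
gripper_force: 30.0
```

Run:
```python
from h import *
inseat()
```

```text
TCP in seat mm [ 7.7 10.9 22.2] F seat [-2.1  2.8 19.9]
```

Contact with the board comes at 22.2 mm, as expected. I ease off, then slide down to the ledges.

Call:
play_rows:
  plan:
    - [0,0,-0.1,0,0,0]
    - [0,0.2,0,0,0,0]
    - [0,0.2,0,0,0,0]
    - [0,0.1,0,0,0,0]
    - [0,0.1,0,0,0,0]
    - [0,0,0,0,0,0]
    - [0,0,0,0,0,0]

```text
clock: 17.28
tool_pos: [0.5563, -0.2259, 0.0763]
orientation: [-149.7, -0.1, -89.7]
force: [-1.3, 0.5, 5.7]
opening: 0.0617
gripper_force: 30.0
```

Call:
play_rows:
  plan:
    - [0,0.1,0,0,0,0]
    - [0,0,0,0,0,0]
    - [0,0,0,0,0,0]

```text
clock: 17.53
tool_pos: [0.5555, -0.226, 0.0759]
orientation: [-149.7, -0.1, -89.7]
force: [0.1, -0.0, 5.8]
opening: 0.0618
gripper_force: 30.0
```

Run:
```python
from h import *
inseat()
```

```text
TCP in seat mm [ 3.6 10.4 22.3] F seat [ 2.9 -0.   5. ]
```

Call:
play_rows:
  plan:
    - [0,0.15,0,0,0,0]
    - [0,0,0,0,0,0]
    - [0,0,0,0,0,0]

```text
clock: 17.78
tool_pos: [0.5542, -0.226, 0.0751]
orientation: [-149.7, -0.1, -89.7]
force: [-0.0, 0.2, 5.9]
opening: 0.0615
gripper_force: 30.0
```

Call:
play_rows:
  plan:
    - [0,0.15,0,0,0,0]
    - [0,0,0,0,0,0]
    - [0,0,0,0,0,0]

```text
clock: 18.03
tool_pos: [0.553, -0.226, 0.0744]
orientation: [-149.7, -0.1, -89.7]
force: [-0.4, -0.7, 5.9]
opening: 0.0617
gripper_force: 30.0
```

Run:
```python
from h import *
inseat()
```

```text
TCP in seat mm [ 0.6 10.4 22.3] F seat [ 2.6 -0.7  5.3]
```

Call:
play_rows:
  plan:
    - [0,0.1,0,0,0,0]
    - [0,0,0,0,0,0]
    - [0,0,0,0,0,0]

```text
clock: 18.28
tool_pos: [0.5529, -0.2261, 0.0745]
orientation: [-149.6, -0.2, -89.7]
force: [1.4, 1.4, 6.7]
opening: 0.0619
gripper_force: 30.0
```

Call:
play_rows:
  plan:
    - [0,0.1,0,0,0,0]
    - [0,0,0,0,0,0]
    - [0,0,0,0,0,0]

```text
clock: 18.53
tool_pos: [0.5528, -0.2261, 0.0744]
orientation: [-149.5, -0.2, -89.6]
force: [3.5, 1.9, 6.7]
opening: 0.062
gripper_force: 30.0
```

Call:
play_rows:
  plan:
    - [0,0.1,0,0,0,0]
    - [0,0,0,0,0,0]
    - [0,0,0,0,0,0]

```text
clock: 18.78
tool_pos: [0.5527, -0.2261, 0.0745]
orientation: [-149.5, -0.2, -89.6]
force: [5.6, 2.4, 6.3]
opening: 0.0618
gripper_force: 30.0
```

Run:
```python
from h import *
inseat()
```

```text
TCP in seat mm [ 0.4 10.4 22.5] F seat [8.  2.4 2.7]
```

The tile is stopped by the ledges. Releasing and backing out.

Call:
play_rows:
  plan:
    - [0,-0.2,0,0,0,0]
    - [0,0,0,0,0,0]
    - [0,0,0,0,0,0]
    - [0,0,0,0,0,0]
    - [0,0,0,0,0,0]
    - [0,0,0,0,0,0]
    - [0,0,-0.5,0,0,0]
    - [0,0,-1.5,0,0,0]
    - [0,0,-3,0,0,0]
    - [0,0,-3,0,0,0]
    - [0,0,-3,0,0,0]
    - [0,0,0,0,0,0]
  grip: 8.76

```text
clock: 19.78
tool_pos: [0.494, -0.2262, 0.1726]
orientation: [-149.6, -0.1, -89.7]
force: [0.1, 0.4, -1.1]
opening: 0.0874
gripper_force: 0.0
```

Run:
```python
from h import *
inseat()
s=snapshot('wrist');save(s,'w4.png')
for c in ('wrist','top','scene'):
  if c!='wrist':snapshot(c)
  for t in ('long_tile','stop_grip','end_block','ledge','clamp_bar'): print(c,t,[((1000*SR.T@(d['position']-X[:3])).round(1),round(d['score'],2)) for d in spot_point(c,t)][:2])
```

```text
TCP in seat mm [ -1.3  10.4 136.8] F seat [-0.5  0.4 -1. ]
wrist long_tile [(array([ 1.2,  6.1, -3.4]), 0.56)]
wrist stop_grip [(array([  4. , 116.1,  45.5]), 0.88)]
wrist end_block [(array([  5.5, -74.5,   2.9]), 0.74)]
wrist ledge [(array([-33.9,   1. ,  -1.3]), 0.55)]
wrist clamp_bar [(array([149.8,  -0.5,  80. ]), 0.59)]
top long_tile [(array([-102.4,  777.7,   -2.8]), 0.86), (array([ 3.9, 10.6, -0.1]), 0.85)]
top stop_grip [(array([ -0.7, 123.1,  51.7]), 0.64), (array([  3.5, -76. ,  -0.2]), 0.26)]
top end_block [(array([ -1.8, -74.1,  -2. ]), 0.72)]
top ledge [(array([-33.9,  -1. ,   1. ]), 0.91), (array([-225.6,  441.5,   64.8]), 0.74)]
top clamp_bar [(array([ 5.1, 12.5,  1.2]), 0.7), (array([-35.3,  -1. ,   0.5]), 0.41)]
scene long_tile [(array([-233.9,  634.4,   76.2]), 0.78), (array([-101.2,  779. ,   -4.4]), 0.63)]
scene stop_grip [(array([  2.3, 122.2,  48.5]), 0.6)]
scene end_block [(array([  0.6, -77.7,  -1.8]), 0.93)]
scene ledge [(array([-29.2,   2.2,   1. ]), 0.92)]
scene clamp_bar [(array([150.5,   0.6,  82.1]), 0.81), (array([ 161.8,  135. , -161.8]), 0.21)]
```

View pics/w4.png

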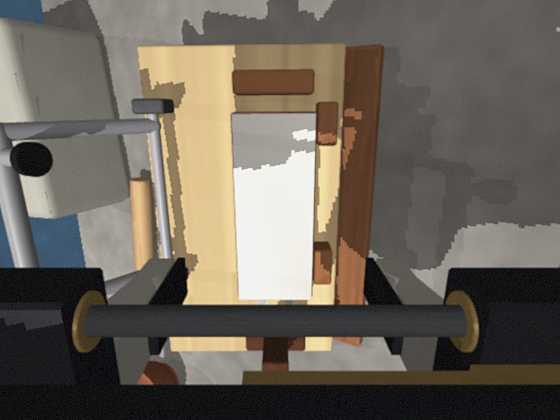

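The tile lies on the board against both ledge blocks (cols 316–337, rows 120 and 260), about 10 mm short of the end block. The end stop's post is at (275,360). Next I push the stop with closed fingers.

Call:
play_rows:
  plan:
    - [-3,-0.2,0,0,0,0]
    - [-4,0,0,0,0,0]
    - [-4,0,0,0,0,0]
    - [-3.2,0,0,0,0,0]
    - [0,0,0,0,0,0]
    - [0,0,3,0,0,0]
    - [0,0,3,0,0,0]
    - [0,0,1.8,0,0,0]
    - [0,0,1,0,0,0]
    - [0,0,0,0,0,0]
    - [0,0,0,0,0,0]
  grip: 0

```text
clock: 21.6
tool_pos: [0.5416, -0.1656, 0.1042]
orientation: [-151.2, 0.7, -89.6]
force: [0.5, 0.4, -0.4]
opening: 0.0196
gripper_force: 0.0
```

Call:
play_rows:
  plan:
    - [0.6,0,0,0,0,0]
    - [0.6,0,0,0,0,0]
    - [0.5,0,0,0,0,0]
    - [0.5,0,0,0,0,0]
    - [0.5,0,0,0,0,0]
    - [0,0,0,0,0,0]
    - [0,0,0,0,0,0]

```text
clock: 22.18
tool_pos: [0.5411, -0.1871, 0.1018]
orientation: [-150.8, -0.2, -90.1]
force: [-0.6, 0.2, -0.1]
opening: 0.001
gripper_force: 0.0
```

Run:
```python
from h import *
inseat()
```

```text
TCP in seat mm [ 4.1 49.3 51.9] F seat [-0.6  0.2  0.2]
```

The sideways move fell short because a joint was limiting, but nothing was touched. I check the joints, then raise and redo it slower.

Call:
play_rows:
  plan:
    - [0,0,-2,0,0,0]
    - [0,0,-2,0,0,0]
    - [0,0,-1.5,0,0,0]
    - [-1,0,0,0,0,0]
    - [-1,0,0,0,0,0]
    - [-1,0,0,0,0,0]
    - [-1,0,0,0,0,0]
    - [0,0,0,0,0,0]

```text
clock: 22.85
tool_pos: [0.5146, -0.1456, 0.1483]
orientation: [-150.9, -0.3, -89.9]
force: [-1.2, -0.1, -0.9]
opening: 0.0006
gripper_force: 0.0
```

Run:
```python
from h import *
inseat();o=get_obs();print(o['joint_pos'].round(1),o['orientation'],o['qvel'])
```

```text
TCP in seat mm [  4.5  90.9 105.3] F seat [-1.4 -0.1 -0.1]
[  3.9  -0.1 -57.3  29.5  -4.3 -32.6] [-150.85545348   -0.29823188  -89.89954912] [ -0.48891519   0.6407644    4.12100736 -17.06241857  -4.6613532
  17.03343691]
```

Call:
play_rows:
  plan:
    - [0,0,-1.5,0,0,0]
    - [0,0,-1.5,0,0,0]
    - [0,0,0,-4.9,0,0]
    - [0,0,0,-4.9,0,0]
    - [0,0,0,-4.9,0,0]
    - [0,0,0,-4.9,0,0]
    - [0,0,0,-4.9,0,0]
    - [0,0,0,-4.8,0,0]
    - [0,0,0,0,0,0]
    - [0,0,0,0,0,0]

```text
clock: 23.68
tool_pos: [0.5012, -0.1465, 0.1734]
orientation: [179.8, -0.1, -90.1]
force: [-0.4, -0.4, 0.2]
opening: 0.0001
gripper_force: 0.0
```

Run:
```python
from h import *
inseat();o=get_obs();print(o['joint_pos'].round(1),model(X)['stop_grip'])
go([.541,-.236+.155,.15],[180,0,-90])
```

```text
TCP in seat mm [  5.5  90.1 133.8] F seat [-0.2 -0.4  0.3]
[  5.3   9.8 -24.3   0.1 -56.2  -5.5] [ 0.53827069 -0.11446794  0.09810127]
t 23.6833 pos [ 0.5012 -0.1465  0.1734] rpy [ 1.7981e+02 -1.4000e-01 -9.0060e+01] shift cm [-6.56 -3.98  2.31] turn [ 0.19 -0.14 -0.06] norm 8.0
```

Now go beyond the post, and only then down (to z = 0.091).

Call:
play_rows:
  plan:
    - [-2.2,-1.3,0,0,0,0]
    - [-2.2,-1.3,0,0,0,0]
    - [-2.2,-1.3,0,0,0,0]
    - [0,0,0,0,0,0]
    - [0,0,0,0,0,0]

```text
clock: 24.1
tool_pos: [0.5391, -0.0801, 0.1738]
orientation: [179.9, -0.2, -90.0]
force: [0.8, -0.1, 0.2]
opening: 0.0009
gripper_force: 0.0
```

Run:
```python
from h import *
go([.541,-.081,.091],[180,0,-90])
s=snapshot('scene')
for c in ('scene',): print([((1000*SR.T@(d['position']-X[:3])).round(1),round(d['score'],2)) for d in spot_point(c,'stop_grip')][:2])
```

```text
t 24.1 pos [ 0.5391 -0.0801  0.1738] rpy [ 1.7989e+02 -1.7000e-01 -8.9970e+01] shift cm [ 0.07 -0.21  8.28] turn [ 0.11 -0.17  0.03] norm 8.3
[(array([  0.9, 121.6,  49. ]), 0.45)]
```

Call:
play_rows:
  plan:
    - [0,0,3,0,0,0]
    - [0,0,3,0,0,0]
    - [0,0,1.5,0,0,0]
    - [0,0,0.7,0,0,0]
    - [0,0,0,0,0,0]
    - [1,0,0,0,0,0]
    - [0.5,0,0,0,0,0]
    - [0.5,0,0,0,0,0]
    - [0.5,0,0,0,0,0]
    - [0.5,0,0,0,0,0]
    - [0,0,0,0,0,0]

```text
clock: 25.12
tool_pos: [0.5396, -0.1127, 0.0929]
orientation: [179.9, -0.3, -90.1]
force: [0.0, 0.2, -0.5]
opening: 0.0005
gripper_force: 0.0
```

Call:
play_rows:
  plan:
    - [0.4,0,0,0,0,0]
    - [0.4,0,0,0,0,0]
    - [0.4,0,0,0,0,0]
    - [0.3,0,0,0,0,0]
    - [0,0,0,0,0,0]
    - [0,0,0,0,0,0]

```text
clock: 25.62
tool_pos: [0.5391, -0.1271, 0.0922]
orientation: [179.8, -0.3, -90.1]
force: [1.0, 0.4, 0.3]
opening: 0.0005
gripper_force: 0.3
```

Run:
```python
from h import *
inseat()
for c in ('scene','top'):
    snapshot(c);print([((1000*SR.T@(d['position']-X[:3])).round(1),round(d['score'],2)) for t in('stop_grip','long_tile') for d in spot_point(c,t) if np.linalg.norm(d['position']-X[:3])<.2])
```

```text
TCP in seat mm [ -2.3 109.4  44.5] F seat [ 1.   0.4 -0.2]
[(array([ 1.8, 88.5, 47.6]), 0.59), (array([ 3.7, 10.2, -0.4]), 0.67)]
[(array([ 0.5,  9.7, -1.1]), 0.54)]
```

Call:
play_rows:
  plan:
    - [0.2,0,0,0,0,0]
    - [0.2,0,0,0,0,0]
    - [0.2,0,0,0,0,0]
    - [0,0,0,0,0,0]
    - [0,0,0,0,0,0]

```text
clock: 26.33
tool_pos: [0.539, -0.1326, 0.0921]
orientation: [179.8, -0.2, -90.1]
force: [-1.0, 3.7, -0.3]
opening: 0.0006
gripper_force: 2.0
```

Call:
play_rows:
  plan:
    - [0.1,0,0,0,0,0]
    - [0.1,0,0,0,0,0]
    - [0,0,0,0,0,0]
    - [0,0,0,0,0,0]

```text
clock: 26.67
tool_pos: [0.539, -0.1347, 0.0921]
orientation: [179.8, -0.3, -90.1]
force: [-0.5, 4.3, -2.3]
opening: 0.0004
gripper_force: 2.4
```

Call:
play_rows:
  plan:
    - [0.1,0,0,0,0,0]
    - [0.1,0,0,0,0,0]
    - [0,0,0,0,0,0]
    - [0,0,0,0,0,0]

```text
clock: 27.0
tool_pos: [0.539, -0.1362, 0.0921]
orientation: [179.8, -0.2, -90.1]
force: [-1.6, 8.2, -1.3]
opening: 0.0008
gripper_force: 4.4
```

Run:
```python
from h import *
inseat()
for c in ('scene','top','scene','top'):
    snapshot(c);print([((1000*SR.T@(d['position']-X[:3])).round(1),round(d['score'],2)) for t in('stop_grip','long_tile') for d in spot_point(c,t) if np.linalg.norm(d['position']-X[:3])<.2])
```

```text
TCP in seat mm [ -2.4 100.3  44.5] F seat [-2.   8.2 -0.4]
[(array([ 2.3, 82.4, 49.5]), 0.55), (array([ 2.5,  1.9, -1.7]), 0.81)]
[]
[(array([ 2.3, 84.2, 48.5]), 0.57), (array([ 3.1,  2.1, -0.4]), 0.92)]
[(array([ 3.8,  0.6, -3.2]), 0.81)]
```

Call:
play_rows:
  plan:
    - [0.1,0,0,0,0,0]
    - [0.1,0,0,0,0,0]
    - [0.1,0,0,0,0,0]
    - [0,0,0,0,0,0]
    - [0,0,0,0,0,0]

```text
clock: 28.02
tool_pos: [0.539, -0.1365, 0.0922]
orientation: [179.9, -0.0, -90.1]
force: [-4.2, 26.0, 3.8]
opening: 0.0004
gripper_force: 13.1
```

The push stalls with rising force (26 N), so the tile is snug. I back off and go behind the clamp bar.

Call:
play_rows:
  plan:
    - [-0.5,0,0,0,0,0]
    - [-1,0,0,0,0,0]
    - [-0.5,0,0,0,0,0]
    - [0,0,-3,0,0,0]
    - [0,0,-4,0,0,0]
    - [0,0,-4,0,0,0]
    - [0,0,-4,0,0,0]
    - [0,0,-2,0,0,0]
    - [0,-3,0,0,0,0]
    - [2,-3,0,0,0,0]
    - [2,-3,0,0,0,0]
    - [2,-3,0,0,0,0]
    - [2,-3,0,0,0,0]
    - [2,-1.1,0,0,0,0]
    - [1.8,0,0,0,0,0]
    - [0,0,0,0,0,0]
    - [0,0,0,0,0,0]

```text
clock: 29.43
tool_pos: [0.7001, -0.2386, 0.2615]
orientation: [179.8, -0.3, -90.2]
force: [-0.7, 0.3, -0.2]
opening: 0.0002
gripper_force: 0.0
```

Run:
```python
from h import *
go([.70,-.236,.185],[180,0,-90])
for c in ('scene','top'):
    snapshot(c);print([(t,(1000*SR.T@(d['position']-X[:3])).round(1),round(d['score'],2)) for t in('stop_grip','long_tile','end_block') for d in spot_point(c,t) if np.linalg.norm(d['position']-X[:3])<.2],[d['position'] for d in spot_point(c,'clamp_bar')][:2])
```

```text
t 29.4333 pos [ 0.7001 -0.2386  0.2615] rpy [179.78  -0.28 -90.21] shift cm [-0.3  -0.02  7.65] turn [ 0.22 -0.28 -0.21] norm 7.7
[('stop_grip', array([ 0.2, 81.8, 47.1]), 0.59), ('long_tile', array([ 1.4, -1. ,  1.7]), 0.85), ('end_block', array([ -2. , -76.7,  -0.4]), 0.56)] [[0.6542, -0.2364, 0.2017]]
[('stop_grip', array([-1. , 83.1, 52.6]), 0.5), ('long_tile', array([ 0. ,  0.6, -0.9]), 0.56)] [[0.6496, -0.2335, 0.2013]]
```

The tile is at (0–1, 0) and the stop at home. Now I pull the clamp over.

Call:
play_rows:
  plan:
    - [0,0,2.5,0,0,0]
    - [0,0,3,0,0,0]
    - [0,0,2,0,0,0]
    - [0,0,0,0,0,0]
    - [0,1,0,0,0,0]
    - [0,1,0,0,0,0]
    - [0,0.8,0,0,0,0]
    - [0,0.8,0,0,0,0]
    - [0,0.8,0,0,0,0]
    - [0,0.8,0,0,0,0]
    - [0,0.8,0,0,0,0]
    - [0,0.8,0,0,0,0]
    - [0,0.8,0,0,0,0]
    - [0,0.8,0,0,0,0]
    - [0,0.8,0,0,0,0]
    - [0,0.8,0,0,0,0]
    - [0,0,0,0,0,0]

```text
clock: 31.35
tool_pos: [0.5983, -0.2373, 0.1874]
orientation: [179.8, -0.2, -90.1]
force: [0.2, 1.0, 0.3]
opening: 0.0008
gripper_force: 0.0
```

Run:
```python
from h import *
for c in ('scene','top'):
    s=snapshot(c);print([d['position'] for d in spot_point(c,'clamp_bar')][:2])
```

```text
[[0.5795, -0.2363, 0.1887]]
[[0.5736, -0.2399, 0.188]]
```

Call:
play_rows:
  plan:
    - [0,-1.5,0,0,0,0]
    - [0,0,-2.5,0,0,0]
    - [0,0,-2.5,0,0,0]
    - [0,3,0,0,0,0]
    - [0,3,0,0,0,0]
    - [0,0,0,0,0,0]
    - [0,0,1,0,0,0]
    - [0,0,0.8,0,0,0]
    - [0,0,0.5,0,0,0]
    - [0,0,0.5,0,0,0]
    - [0,0,0.5,0,0,0]
    - [0,0,0.5,0,0,0]
    - [0,0,0.5,0,0,0]
    - [0,0,0.5,0,0,0]
    - [0,0,0.5,0,0,0]
    - [0,0,0.5,0,0,0]
    - [0,0,0.5,0,0,0]
    - [0,0,0,0,0,0]

```text
clock: 33.05
tool_pos: [0.5292, -0.2378, 0.1701]
orientation: [176.9, -0.0, -90.4]
force: [-74.7, 3.4, 38.2]
opening: 0.0007
gripper_force: 41.1
```

Run:
```python
from h import *
o=get_obs();print(o['tool_pos'],o['force'])
for c in ('scene','top'):
    s=snapshot(c);print([d['position'] for d in spot_point(c,'clamp_bar')][:2])
    if c=='scene': save(s,'s5.png',(170,180,350,340),4)
```

```text
[ 0.52921994 -0.23776354  0.17007429] [-74.73407122   3.44290984  38.18179059]
[[0.547, -0.2357, 0.1556]]
[]
```

View pics/s5.png

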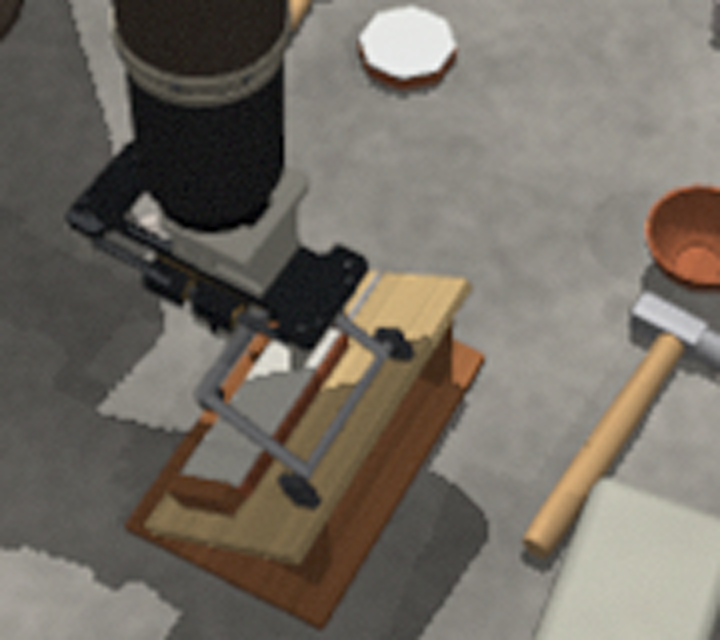

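The fingertips slipped off the front of the bar (the bail is at crop (205,395)–(310,475), half down), and the side force is high. I relieve it gently toward the robot, then lift.

Call:
play_rows:
  plan:
    - [0,1,0,0,0,0]
    - [0,1,0,0,0,0]
    - [0,1,0,0,0,0]
    - [0,0.8,0,0,0,0]
    - [0,0,0,0,0,0]

```text
clock: 33.67
tool_pos: [0.5168, -0.2373, 0.1749]
orientation: [179.9, -0.3, -90.1]
force: [-0.9, 0.2, -1.3]
opening: 0.0007
gripper_force: 0.0
```

Run:
```python
from h import *
o=get_obs();print(o['tool_pos'],o['force'],o['orientation'])
for c in ('scene','top','scene'):
    s=snapshot(c);print([d['position'] for d in spot_point(c,'clamp_bar')][:2],[(1000*SR.T@(d['position']-X[:3])).round(1) for t in('stop_grip','long_tile','ledge','clamp_hinge') for d in spot_point(c,t) if np.linalg.norm(d['position']-X[:3])<.2])
```

```text
[ 0.51677697 -0.23731674  0.17493735] [-0.94956007  0.22540368 -1.26226762] [179.89581195  -0.25423872 -90.09831646]
[[0.5519, -0.237, 0.1541]] [array([ 2.7, 83.2, 49.2]), array([ 3.5,  2.2, -1. ]), array([ 7.6,  2.6, -3.2]), array([-29.9,   1.7,  -0.8]), array([85.2,  0. , 19.8])]
[] [array([86.1, -0.1, 17.1])]
[[0.5497, -0.2379, 0.1531]] [array([ 0.5, 80.6, 49.5]), array([ 0.7, -2.7, -1. ]), array([-31.1,  -1. ,  -1.6]), array([86.5, -0.8, 21.4])]
```

All is still in place; the bar is at (0.550, z 0.154). I lift, centre over the bar and press down.

Call:
play_rows:
  plan:
    - [0,0,-3,0,0,0]
    - [0,-1.5,0,0,0,0]
    - [0,-1.5,0,0,0,0]
    - [0,0,0,0,0,0]
    - [0,0,1,0,0,0]
    - [0,0,1,0,0,0]
    - [0,0,0.5,0,0,0]
    - [0,0,0.5,0,0,0]
    - [0,0,0.5,0,0,0]
    - [0,0,0.5,0,0,0]
    - [0,0,0,0,0,0]

```text
clock: 35.48
tool_pos: [0.5468, -0.2375, 0.1637]
orientation: [179.8, -0.2, -90.1]
force: [0.1, 0.6, 0.7]
opening: 0.0005
gripper_force: 0.0
```

Run:
```python
from h import *
o=get_obs();print(o['tool_pos'],o['force'],o['orientation'])
for c in ('scene','top'):
    s=snapshot(c);print([d['position'] for d in spot_point(c,'clamp_bar')][:2])
```

```text
[ 0.54680085 -0.23746413  0.16368322] [0.14499756 0.60908658 0.7431834 ] [179.81371298  -0.24883189 -90.10361603]
[[0.5406, -0.2384, 0.1394]]
[]
```

Call:
play_rows:
  plan:
    - [0,0.3,0,0,0,0]
    - [0,0,0.5,0,0,0]
    - [0,0,0.5,0,0,0]
    - [0,0,0.5,0,0,0]
    - [0,0,0.5,0,0,0]
    - [0,0,0.4,0,0,0]
    - [0,0,0.4,0,0,0]
    - [0,0,0.4,0,0,0]
    - [0,0,0.3,0,0,0]
    - [0,0,0,0,0,0]

```text
clock: 36.52
tool_pos: [0.5442, -0.2375, 0.129]
orientation: [179.8, -0.3, -90.1]
force: [0.7, -0.4, 0.0]
opening: 0.0004
gripper_force: 0.0
```

Call:
play_rows:
  plan:
    - [0,0,0.2,0,0,0]
    - [0,0,0.2,0,0,0]
    - [0,0,0,0,0,0]
    - [0,0,0,0,0,0]

```text
clock: 36.85
tool_pos: [0.5442, -0.2376, 0.1257]
orientation: [179.9, -0.3, -90.1]
force: [1.0, -0.0, 1.0]
opening: 0.0005
gripper_force: 0.1
```

Call:
play_rows:
  plan:
    - [0,0,0.2,0,0,0]
    - [0,0,0.1,0,0,0]
    - [0,0,0,0,0,0]
    - [0,0,0,0,0,0]

```text
clock: 37.18
tool_pos: [0.5442, -0.2377, 0.1228]
orientation: [179.9, -0.3, -90.1]
force: [1.9, 0.3, 0.3]
opening: 0.0009
gripper_force: 0.4
```

Call:
play_rows:
  plan:
    - [0,0,0.1,0,0,0]
    - [0,0,0.1,0,0,0]
    - [0,0,0,0,0,0]
    - [0,0,0,0,0,0]

```text
clock: 37.52
tool_pos: [0.5444, -0.2377, 0.1216]
orientation: [179.9, -0.3, -90.1]
force: [-0.5, 2.1, 7.0]
opening: 0.0006
gripper_force: 3.4
```

Call:
play_rows:
  plan:
    - [0,0,0.1,0,0,0]
    - [0,0,0.1,0,0,0]
    - [0,0,0,0,0,0]
    - [0,0,0,0,0,0]

```text
clock: 37.85
tool_pos: [0.5445, -0.2378, 0.1212]
orientation: [180.0, -0.3, -90.0]
force: [-4.6, 3.7, 19.0]
opening: 0.0009
gripper_force: 9.2
```

The feet are on the tile (stalled at z 0.121 with 19 N, the height predicted). Lifting clear.

Call:
play_rows:
  plan:
    - [0,0,-0.5,0,0,0]
    - [0,0,-1.5,0,0,0]
    - [0,0,-3,0,0,0]
    - [0,0,-4,0,0,0]
    - [0,0,-4,0,0,0]
    - [0,4,0,0,0,0]
    - [0,4,0,0,0,0]
    - [0,0,0,0,0,0]
    - [0,0,0,0,0,0]
    - [0,0,0,0,0,0]

```text
clock: 38.68
tool_pos: [0.4642, -0.237, 0.2493]
orientation: [179.9, -0.3, -90.1]
force: [0.4, -0.3, 0.9]
opening: 0.0004
gripper_force: 0.0
```

Run:
```python
from h import *
o=get_obs();print(o['tool_pos'],o['force'])
for c in ('scene','top','wrist'):
    s=snapshot(c);print([(t,(1000*SR.T@(d['position']-X[:3])).round(1)) for t in('stop_grip','long_tile','clamp_bar','end_block') for d in spot_point(c,t) if np.linalg.norm(d['position']-X[:3])<.2])
    if c=='scene': save(s,'s6.png',(170,180,350,340),4)
```

```text
[ 0.46422005 -0.23703228  0.24925619] [ 0.42300861 -0.25755851  0.92143262]
[('stop_grip', array([ 1.9, 82.1, 48.1])), ('long_tile', array([ 4.1, -0. , -3.4])), ('clamp_bar', array([ 2.5, -1.8, 49.2])), ('clamp_bar', array([-28.8,  -2.8,   3.3])), ('end_block', array([ -3.7, -79.3,  -2.5]))]
[('stop_grip', array([ 1.3, 85.6, 53.4])), ('long_tile', array([3.6, 1. , 0.9])), ('end_block', array([  2.6, -75.6,   0.7]))]
[('long_tile', array([ 2. , -3.7, -4.5])), ('clamp_bar', array([-0.5, -0.1, 49.1])), ('end_block', array([  3.7, -75.9,   3.8]))]
```

View pics/s6.png

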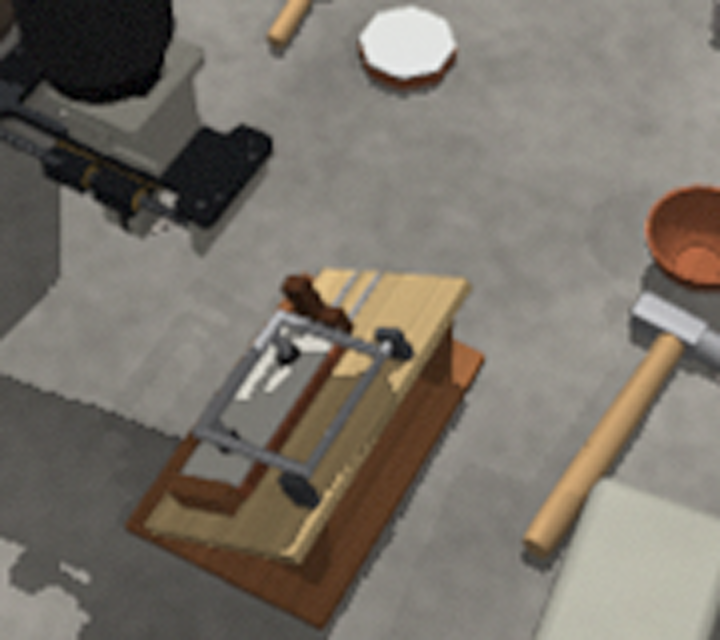

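The clamp's feet (crop (288,350) and (228,438)) sit on the tile. The tile is snug between the end block (210,490) and the stop (315,305), and the arm is clear.

```bash
python3 -c "
from plant import close_job
print(close_job())"
```

```text
the job is handed in; nothing more can be done
None
```

I handed the job in at about 39 s of the 64 s allowed, but `close_job()` returned no verdict. By the last camera readings the long tile lies glazed side up on the ledges and snug against the end block, the stop is home and both clamp feet are on the tile. One slip: the fingers slid off the clamp bar partway down (about 84 N at the wrist, limit 120 N); afterwards the tile and stop read in place, and I finished the swing.

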